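Walk the heavy battery charger home in its bench cradle and latch it

TASK

The battery charger is too wide to grip: walk it forward into the steel cradle by pushing in turn on the two rubber guards at its near corners (at least two separate turns on each, keeping the fingers off the rest of the case, and never letting it slew more than 25 degrees from straight), until its far side is fully home, square against the end stop. Then swing the turn latch shut by its black post so that the bar lies square across behind the charger, and leave the spray can, the wrench and the tray where they stand.

Things in the scene. Friction and masses are not known exactly. Their poses are not given: they have to be found in the camera images.
- charger: Loose grey steel battery charger, flat-bottomed, 120 mm deep (x) x 200 wide (y) x 80 high, 1.7 to 2.6 kg; 8 to 20 N slide it. A corner pushed 10 mm ahead turns it about 0.07 rad and moves its middle some 4 mm. Origin: centre of its underside. +x: the way it must travel; its -x side, facing the robot, has a black panel in the middle and a rubber guard at each end.
- guard_left: Left (+y) near-corner guard, fixed to the charger: flat black rubber block 45 mm wide, 62 mm high (8 to 70 mm above the bench), standing 8 mm proud of the case's near side. Origin: centre of its underside, at (-63, +76.5, 8) mm in the charger's frame.
- guard_right: Right (-y) near-corner guard, the mirror of the left one. Origin at (-63, -76.5, 8) mm in the charger's frame.
- corner_left (a point): Centre of the left guard's near (pushing) face, at (-68, +76.5, 39) mm in the charger's frame.
- corner_right (a point): Centre of the right guard's near (pushing) face, at (-68, -76.5, 39) mm in the charger's frame.
- cradle: Plain steel cradle fixed to the bench: two rails 30 mm high, 220 mm apart inside (x 15 to 75 mm), mouth flared to 265 (x -51 to 15), end stop face at x = 60, 30 high. Origin: on the bench, where the charger's origin lies when fully home (guards' near faces then at x = -68). +x from mouth to stop, +y left. The latch pivots at (-100, +150) mm in this frame.
- latch (a joint): Steel turn-latch bar, 22 mm wide, 10 to 22 mm above the bench, on an upright pivot left of the cradle's mouth. 0 rad: shut, bar along the cradle's -y, its side block 4 mm behind the left guard of a charger that is home. Grows as it opens, clockwise from above: 1.57 = along the cradle's -x, more = outward. Range -0.08 to 2.7; 0.08 N m friction holds it.
- latch_post (a point): Upright black round post on the latch bar, 18 mm in diameter, from 22 to 72 mm above the bench, 105 mm from the pivot; it can be gripped from above or pushed. This point: on its axis, 47 mm above the bench.
- spray: Bystander: upright aerosol can, 60 mm in diameter, 170 mm high, right of the cradle. Origin: centre of its base.
- wrench: Bystander: steel wrench 190 mm long lying on the bench at the right. Origin: middle of its underside; x along it.
- tray: Bystander: small open grey plastic tray 120 x 100 x 45 mm, left of the cradle. Origin: centre of its underside.
Mind the look-alikes: they are no part of the job. What is shaped like the charger but yellow is not meant.

How it is judged:
On the way, in this order (a step that is already met when the one before it is completed fails the run):
1. the right guard is pushed (contact force between the fingers and guard_right above 2 N), for 0.1 s.
2. then the left guard is pushed (contact force between the fingers and guard_left above 2 N and not (contact force between the fingers and guard_right above 2 N)), for 0.1 s.
3. then the right guard is pushed again (any earlier or further pushes on either guard are fine) (contact force between the fingers and guard_right above 2 N and not (contact force between the fingers and guard_left above 2 N)), for 0.1 s.
4. the charger is fully home and square against the stop (x of charger in the frame of cradle above -0.006 m and y of charger in the frame of cradle between -0.015 and 0.015 m and angle between the x axis of charger and the x axis of cradle, either way round below 0.06 rad and angle between charger's own z axis and vertical below 0.05 rad), for 0.2 s.
At the end, for the whole second after the job is handed in: The charger stands flat in the cradle with its origin within 6 mm of the home position along the cradle and 15 mm across it, within 0.06 rad of square; the latch is shut to within 0.1 rad; both are at rest (all of step 4 and value of joint latch below 0.1 rad and linear speed of charger below 0.01 m/s and velocity of joint latch between -0.05 and 0.05 rad/s); the robot touches nothing.
It fails at once if the charger slews more than 25 degrees from the cradle's line (angle between the x axis of charger and the x axis of cradle, either way round above 0.436 rad).
It fails at once if the fingers push on the charger anywhere but on its two corner guards (contact force between the fingers and charger_c0 above 1.5 N).
It fails at once if the charger is tipped (angle between charger's own z axis and vertical above 0.2 rad).
It fails at once if the spray can, the wrench or the tray is pushed away or knocked over (distance of any of spray, wrench, tray from where it was at the start of the episode above 0.025 m or angle between spray's own z axis and vertical above 0.4 rad).
It also fails if it takes over 72 s, if anything falls off the work surface, if the arm or the gripper's body presses on something with over 40 N, if the wrist force passes 120 N, or if a joint passes its speed limit or range.

ROBOT

A 6-joint arm with a two-finger parallel gripper is mounted at the origin on the work surface. World frame = base frame: x ahead of the robot, y to its left, z up, the work surface at z = 0. Lengths are in m, angles in rad, forces in N, time in s.
With the tool pointing down it reaches from about 0.425 to 0.95 m from the base axis. Payload 3.5 kg.
Tool frame: the origin (TCP) lies midway between the tips of the shut fingers; the grasp point (between the pads) lies 19 mm behind it; x points along the fingers, z is the direction in which the jaws open and shut, and the axes are right-handed (so a half turn about x gives the same grasp; the last joint's range is limited). The gripper opens to 85 mm and grips with 20 to 120 N. Pads are 22 mm wide; open, the fingers measure 114 mm over their backs; the gripper's body (76 mm by 85 mm) begins 54 mm behind the grasp point. The pads swing forward as they close: fully open they stand 13 mm farther back than shut.
Start: joints at [-1.392, 0.286, 1.577, -0, 1.279, -0.15], TCP at [0.218, -0.639, 0.231] pointing down, gripper open.
Joint ranges: [-2.77, 2.77], [-0.9, 2.22], [0.21, 2.48], [-1.53, 4.67], [0.24, 2.81], [-2.84, 2.84]. Speed limits (rad/s): [2.79, 2.79, 3.14, 3.14, 3.14, 3.14].

INTERFACE

Orientations are given as a unit quaternion [x, y, z, w].
In Python, from plant import readout, eyes, ctrl gives the robot as it stands.
- The arm moves only by the tool move_arm, never from a script. Its argument "commands" is a list of rows, each a list of 7 numbers: the turn, a rotation vector about the world's x, y, z in rad, then the shift along the world's x, y, z in mm, then the closure in counts, from 0 (fully open) to 255 (shut). A call has 1 to 12 rows; each row is the pose to reach, as a shift and turn from the pose measured when the call began; what a row does not reach only later rows make up. A row lasts 1/10 s, in which the tool goes at most 50 mm and 8.59 degrees, less where a joint would pass 70% of its speed; a pose out of reach is approached as far as the arm can. A call with a gripper value outside its range is refused whole. The fingers move at their own pace and stop on an object; "newtons" is the grip in N (left out, the last holds). Time passes only in rows, so rows that repeat a pose let the fingers close. It gives the time, the measured TCP pose, the force and the opening at its end, in the units of the state.
- readout.get_state(): the state, without advancing time (a new reading comes with each control period).
- eyes.read_camera(name): name is "scene" or "top" or "wrist"; returns a dict with "color" (384x512x3 uint8, red, green, blue), "depth" (384x512 float32, m along the optical axis (not along the pixel's ray), 0 where there is no reading), "K" (3x3 intrinsics, pixels), "dist" ([k1, k2, p1, p2, k3] as OpenCV has them; the pictures are not rectified), "eye" and "attitude" of the camera in the world. Camera axes: x right, y down, z forward; pixel columns grow to the right and rows downward; lengths in m; the calibration is good to about 2 mm. A picture is of the moment at which its call begins.
- ctrl.sign_off(): hands the job in, once; it reports no verdict.
The state is a dict: "time": time; "qpos": joint angles; "dq": joint speeds; "joint_efforts": joint torques, N m; "eef_pos": TCP position; "tcp_rot": TCP orientation; "contact_force": force on the tool from outside, world axes, zero at the start; "wrist_torque": the same for the moment, N m; "opening": opening from 0.0 (shut) to 1.0 (fully open).
Only numpy, scipy, OpenCV 4.12 (cv2) and the standard library are available. Lean on these libraries where they do the work, as an engineer would, in place of code of your own. Each camera call takes 0.05 s, during which the arm holds its last target.

## Working session

There is one attempt and no reset: what is moved stays moved. The work goes in short steps, Python scripts to look and compute and a tool call to move; the robot and the scene stay as the last step left them, time stands still between calls to the robot, and variables do not carry over. Pictures are saved under pics/ and viewed, and the job is handed in when it is done.

Besides the shell and the picture viewer there is one more tool, called after "Call:" as a command line: name --pt "numbers of a row" for each row, then --argument value for the rest. move_arm: Moves the arm, as the interface text tells. Its arguments: {"type":"object","properties":{"commands":{"type":"array"},"newtons":{"type":"number"}},"required":["commands"]}

```bash
ls; mkdir -p pics; python3 - <<'E'
from plant import readout, eyes, ctrl
import cv2,numpy as np
print(readout.get_state())
for n in ["scene","top","wrist"]:
    c=eyes.read_camera(n); cv2.imwrite(f"pics/{n}0.png",c["color"][:,:,::-1]); np.savez(f"{n}0.npz",**{k:np.array(v) for k,v in c.items()})
    print(n,c["K"],c["dist"],c["eye"],c["attitude"])
E
```

```text
pics
{'time': 0.0, 'qpos': array([-1.39199319e+00,  2.87162327e-01,  1.57817000e+00,  2.43508770e-05,
        1.27856997e+00, -1.50013558e-01]), 'dq': array([ 1.06963970e-03,  8.23125544e-04,  6.27197674e-04,  6.73542368e-04,
       -6.95132339e-05, -3.87437196e-04]), 'joint_efforts': array([-1.56779886e-03, -4.05978906e+01, -2.92628628e+01, -1.37963343e-04,
        5.71805664e-03, -5.49730181e-07]), 'eef_pos': array([ 0.21788204, -0.63818593,  0.22995318]), 'tcp_rot': array([ 0.41200004,  0.57567011, -0.41085014,  0.57451027]), 'contact_force': array([ 0.09132418, -0.24412177, -0.28258234]), 'wrist_torque': array([ 0.04554616, -0.05323487,  0.04817526]), 'opening': 1.0011457402475734}
scene [[382.58463188   0.         257.23922615]
 [  0.         382.58463188 191.35620979]
 [  0.           0.           1.        ]] [-0.00272076  0.          0.          0.          0.        ] [ 0.82281928 -0.33966125  0.80917893] [ 0.90562815  0.33447273 -0.09188917 -0.24397137]
top [[463.96684223   0.         250.97489141]
 [  0.         463.96684223 190.79059847]
 [  0.           0.           1.        ]] [-0.15474778  0.          0.          0.          0.        ] [ 0.33160124 -0.02117437  1.1946953 ] [ 0.71341884 -0.69435724  0.06490929 -0.0684717 ]
wrist [[322.8960275    0.         251.38309528]
 [  0.         322.8960275  190.37708276]
 [  0.           0.           1.        ]] [-0.02891432  0.          0.          0.          0.        ] [ 0.28949501 -0.61461032  0.37232263] [ 0.80394256 -0.57523821 -0.08840828  0.12231653]
```

View pics/scene0.png

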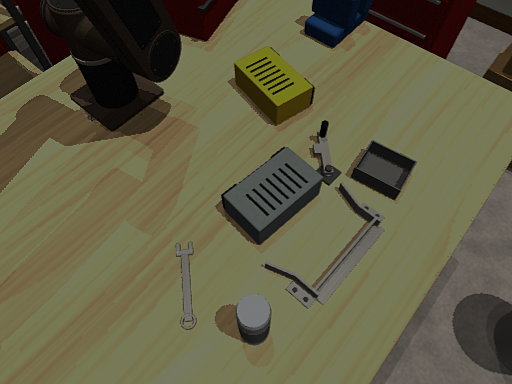

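View pics/top0.png

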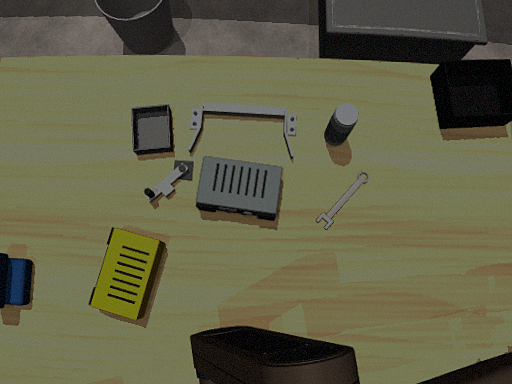

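The top view shows the grey charger at about (240,187). The cradle is at about (243,112), with its stop bar at row 112 and flares at (195,140) and (288,148). The latch post is at (150,192) and its pivot at (183,169). The yellow look-alike is at (128,272) and isn't meant. I'll enlarge to confirm.

```bash
cat > h.py <<'E'
import numpy as np,cv2
from scipy.spatial.transform import Rotation as R
def load(n): return dict(np.load(n))
def ray(c,px):
    p=cv2.undistortPoints(np.array(px,float).reshape(-1,1,2),c["K"],c["dist"]).reshape(-1,2)
    d=np.c_[p,np.ones(len(p))]
    return R.from_quat(c["attitude"]).apply(d)
def onplane(c,px,z):
    d=ray(c,px); e=c["eye"]; return e+d*((z-e[2])/d[:,2])[:,None]
def proj(c,P):
    r=R.from_quat(c["attitude"]).inv().as_matrix()
    return cv2.projectPoints(np.array(P,float).reshape(-1,3),cv2.Rodrigues(r)[0],-r@c["eye"],c["K"],c["dist"])[0].reshape(-1,2)
def cloud(c):
    h,w=c["depth"].shape; uv=np.stack(np.meshgrid(np.arange(w),np.arange(h)),-1).reshape(-1,2)
    return (c["eye"]+ray(c,uv)*c["depth"].reshape(-1,1)).reshape(h,w,3)
E
python3 - <<'E'
from h import *
c=load("top0.npz"); im=c["color"][90:240,120:320,::-1]
cv2.imwrite("pics/topcrop.png",cv2.resize(np.clip(im*1.5,0,255).astype(np.uint8),None,fx=4,fy=4,interpolation=cv2.INTER_CUBIC))
P=cloud(c)
for uv in [(240,180),(222,240),(243,110),(183,169),(150,192),(150,130)]: print(uv,P[uv[1],uv[0]].round(4))
c=load("scene0.npz"); im=c["color"][100:310,180:440,::-1]
cv2.imwrite("pics/scenecrop.png",cv2.resize(np.clip(im*1.5,0,255).astype(np.uint8),None,fx=2.85,fy=2.85,interpolation=cv2.INTER_CUBIC))
E
```

```text
(240, 180) [0.5712 0.0151 0.0787]
(222, 240) [ 0.4291  0.0592 -0.0018]
(243, 110) [0.7825 0.0158 0.0024]
(183, 169) [0.6074 0.1657 0.0276]
(150, 192) [0.5372 0.239  0.0672]
(150, 130) [0.7198 0.2664 0.0029]
```

View pics/topcrop.png

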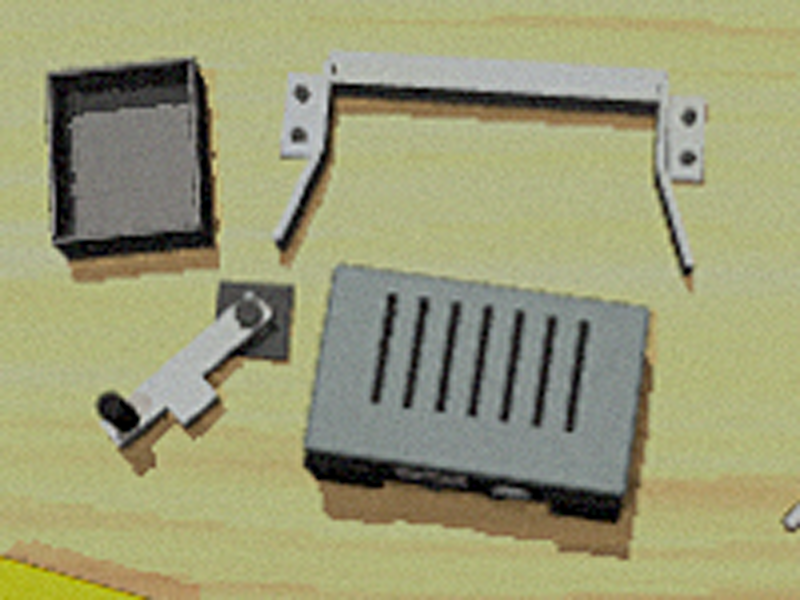

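View pics/scenecrop.png

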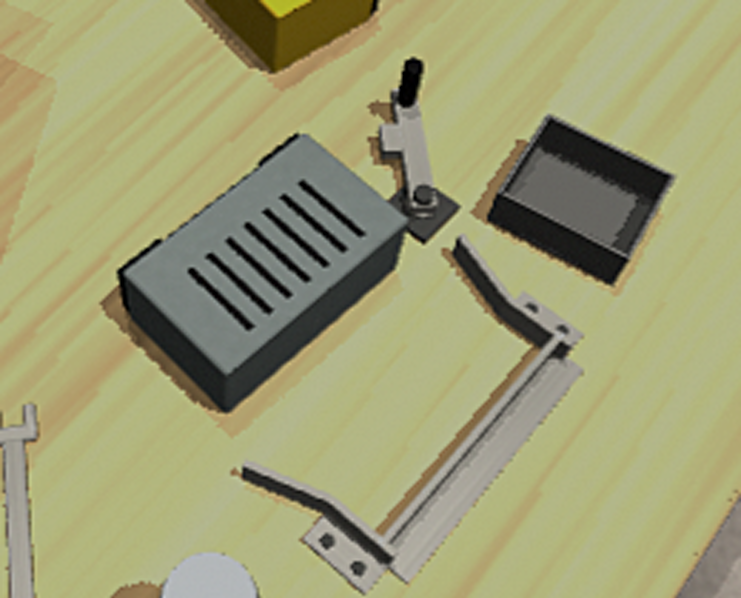

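The crops confirm it. In the top crop the grey charger's top corners are (338,266), (649,310), (620,495) and (307,455), with black guards at the two near corners. The latch post is at (118,410) and its pivot at (247,313). I'll turn these into positions.

```bash
python3 - <<'E'
from h import *
c=load("top0.npz")
f=lambda p:[((x+.5)/4-.5+120,(y+.5)/4-.5+90) for x,y in p]
A=onplane(c,f([(338,266),(649,310),(620,495),(307,455)]),.08); print("charger",A.round(4),A.mean(0).round(4))
print(np.linalg.norm(A[0]-A[1]),np.linalg.norm(A[1]-A[2]),np.linalg.norm(A[2]-A[3]),np.linalg.norm(A[3]-A[0]))
v=(A[0]-A[1])+(A[3]-A[2]); print("ang",np.degrees(np.arctan2(-v[0],v[1])))
v=(A[0]-A[3])+(A[1]-A[2]); print("ang",np.degrees(np.arctan2(v[1],v[0])))
B=onplane(c,f([(332,86),(660,103),(327,150),(657,168),(275,240),(688,270)]),.03); print("cradle stopL,R,bendL,R,tipL,R",B.round(4))
for a,b in((0,1),(2,3),(4,5)):
  v=B[a]-B[b]; print(np.linalg.norm(v),np.degrees(np.arctan2(-v[0],v[1])),((B[a]+B[b])/2).round(4))
# colour mask + depth fit: charger top by depth
P=cloud(c)
m=((abs(P[...,2]-.079)<.012)&(P[...,0]>.45)&(P[...,0]<.68)&(abs(P[...,1]-.02)<.16)).astype(np.uint8)
cn=max(cv2.findContours(m,0,1)[0],key=cv2.contourArea)
q=onplane(c,cn.reshape(-1,2),.08)[:,:2].astype(np.float32); print("minrect",cv2.minAreaRect(q*1000))
print("latch pivot",onplane(c,f([(250,313)]),.027),"post top",onplane(c,f([(113,402)]),.072))
b=onplane(c,f([(138,388),(265,298),(250,290),(265,313)]),.022);print(b)
m=((P[...,2]>.015)&(P[...,2]<.05)&(P[...,0]>.68)&(P[...,0]<.88)&(abs(P[...,1]-.02)<.2))
for i in range(0,9):print(f([(332,86)])and P[92+i*3,[200,240,280]].round(3).tolist())
d=load("scene0.npz")
g=lambda p:[((x+.5)/2.85-.5+180,(y+.5)/2.85-.5+100) for x,y in p]
print("post top scene",onplane(d,g([(412,64)]),.072),"pivot",onplane(d,g([(425,193)]),.027))
A=onplane(d,g([(300,135),(405,222),(228,373),(122,272)]),.08);print(A,A.mean(0))
B=onplane(d,g([(378,540),(552,338)]),.03);print("stop R,L near edge",B)
E
```

```text
charger [[ 0.6293  0.1063  0.08  ]
 [ 0.6062 -0.0873  0.08  ]
 [ 0.4904 -0.0715  0.08  ]
 [ 0.5098  0.1197  0.08  ]] [0.5589 0.0168 0.08  ]
0.19505081940244837 0.11688761913876494 0.1921401353518081 0.12022986755806041
ang -6.293245756613251
ang -7.088498792181559
cradle stopL,R,bendL,R,tipL,R [[ 0.7665  0.1223  0.03  ]
 [ 0.76   -0.0958  0.03  ]
 [ 0.7216  0.1233  0.03  ]
 [ 0.7148 -0.0943  0.03  ]
 [ 0.6592  0.1542  0.03  ]
 [ 0.646  -0.1153  0.03  ]]
0.21819702335466346 -1.6855157149749591 [0.7632 0.0132 0.03  ]
0.21769832857808089 -1.804948537785913 [0.7182 0.0145 0.03  ]
0.26982212098658853 -2.811243206115224 [0.6526 0.0195 0.03  ]
minrect ((556.3820190429688, 17.850540161132812), (196.9339141845703, 129.3787384033203), 83.20742797851562)
latch pivot [[0.61053993 0.16826008 0.027     ]] post top [[0.54096148 0.24362146 0.072     ]]
[[0.55996901 0.23957574 0.022     ]
 [0.62204099 0.15978894 0.022     ]
 [0.62718926 0.16996593 0.022     ]
 [0.61197483 0.15922406 0.022     ]]
[[0.834, 0.136, -0.001], [0.837, 0.026, -0.003], [0.837, -0.084, 0.004]]
[[0.826, 0.136, -0.003], [0.83, 0
[... 219 characters left out ...]
 0.002], [0.803, -0.085, 0.002]]
[[0.789, 0.134, 0.001], [0.79, 0.024, 0.005], [0.796, -0.085, -0.003]]
[[0.77, 0.13, 0.029], [0.781, 0.024, 0.006], [0.785, -0.085, 0.003]]
[[0.762, 0.129, 0.027], [0.765, 0.023, 0.025], [0.768, -0.084, 0.024]]
[[0.752, 0.128, 0.031], [0.766, 0.024, -0.001], [0.762, -0.084, 0.019]]
post top scene [[0.53867797 0.24483115 0.072     ]] pivot [[0.61371562 0.17040717 0.027     ]]
[[ 0.51555497  0.11599551  0.08      ]
 [ 0.63180604  0.10301313  0.08      ]
 [ 0.60993502 -0.08703404  0.08      ]
 [ 0.49284834 -0.0753773   0.08      ]] [0.56253609 0.01414932 0.08      ]
stop R,L near edge [[ 0.762503   -0.09955215  0.03      ]
 [ 0.77122959  0.12043006  0.03      ]]
```

```bash
python3 - <<'E'
from h import *
from plant import readout
s=readout.get_state(); r=R.from_quat(s["tcp_rot"]); print(r.as_matrix().round(3))
for sg in(1,-1):
  T=np.array([[0,0,-1.],[0,0,0],[0,0,0]]).T
  yaw=-2*np.pi/180
  z=sg*np.array([-np.sin(yaw),np.cos(yaw),0]); x=np.array([0,0,-1.]); y=np.cross(z,x)
  M=R.from_matrix(np.c_[x,y,z]); print(sg,(M*r.inv()).as_rotvec().round(4))
def w(p,o=(.706,.0145),yaw=-np.radians(2)):
  c,s_=np.cos(yaw),np.sin(yaw); return np.array(o)+[c*p[0]-s_*p[1],s_*p[0]+c*p[1]]
print("home guards",w((-68,0)/np.array(1000.)), w(np.array((-.068,-.0765))),w(np.array((-.068,.0765))))
o=(.5607,.0155);a=-np.radians(6.7)
print("now guards R",w(np.array((-.068,-.0765)),o,a),"L",w(np.array((-.068,.0765)),o,a))
E
```

```text
[[-0.     0.946  0.323]
 [ 0.002  0.323 -0.946]
 [-1.     0.    -0.002]]
1 [-0.0000e+00 -2.7000e-03  2.7779e+00]
-1 [-0.0019  0.     -0.3637]
home guards [0.63804142 0.01687317] [ 0.63537161 -0.05958023] [0.64071124 0.09332656]
now guards R [ 0.48423908 -0.05254394] L [0.50208971 0.09941116]
```

Call:
move_arm --pt "0 0 -0.15 110 100 0 255" --pt "0 0 -0.3 222 240 0 255" --pt "0 0 -0.364 222 240 0 255" --pt "0 0 -0.364 222 240 0 255" --pt "0 0 -0.364 222 240 0 255" --pt "0 0 -0.364 222 240 0 255" --pt "0 0 -0.364 222 583 0 255" --pt "0 0 -0.364 222 583 0 255" --pt "0 0 -0.364 222 583 0 255" --pt "0 0 -0.364 222 583 0 255" --pt "0 0 -0.364 222 583 0 255" --pt "0 0 -0.364 222 583 0 255" --newtons 40

```text
time: 1.35
eef_pos: [0.4362, -0.1172, 0.2301]
tcp_rot: [0.509, 0.491, -0.508, 0.491]
contact_force: [0.9, 1.2, -0.5]
opening: -0.0
```

Call:
move_arm --pt "0 0 0 0 0 0 255" --pt "0 0 0 0 0 0 255"

```text
time: 1.55
eef_pos: [0.4361, -0.1161, 0.23]
tcp_rot: [0.509, 0.492, -0.508, 0.492]
contact_force: [0.2, -1.6, -0.7]
opening: 0.003
```

Call:
move_arm --pt "0 0 0 4 50 0 255" --pt "0 0 0 4 61 -50 255" --pt "0 0 0 4 61 -100 255" --pt "0 0 0 4 61 -145 255" --pt "0 0 0 4 61 -175 255" --pt "0 0 0 4 61 -195 255" --pt "0 0 0 4 61 -195 255" --pt "0 0 0 4 61 -195 255"

```text
time: 2.35
eef_pos: [0.4404, -0.0564, 0.0351]
tcp_rot: [0.509, 0.492, -0.508, 0.491]
contact_force: [-0.4, -0.1, -0.9]
opening: -0.0
```

```bash
cat > snap.py <<'E'
import sys
from h import *
from plant import readout, eyes
t=sys.argv[1]; x0,y0,x1,y1=(map(int,sys.argv[2:6]) if len(sys.argv)>5 else (120,90,320,240))
for n in ["top","scene"]:
    c=eyes.read_camera(n); np.savez(f"{n}{t}.npz",**{k:np.array(v) for k,v in c.items()})
    im=c["color"][y0:y1,x0:x1,::-1] if n=="top" else c["color"][100:310,180:440,::-1]
    k=4 if n=="top" else 2.85
    cv2.imwrite(f"pics/{n}{t}.png",cv2.resize(np.clip(im*1.5,0,255).astype(np.uint8),None,fx=k,fy=k,interpolation=cv2.INTER_CUBIC))
s=readout.get_state(); print(s["time"],s["eef_pos"].round(4),s["contact_force"].round(1))
E
python3 snap.py 1
```

```text
2.45 [ 0.4415 -0.0563  0.0365] [ 0.5 -0.8  0.3]
```

View pics/scene1.png

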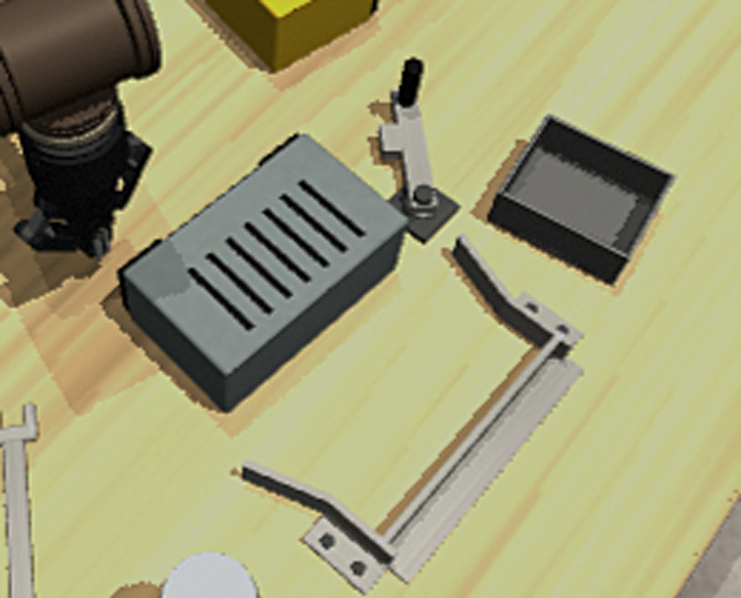

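View pics/top1.png

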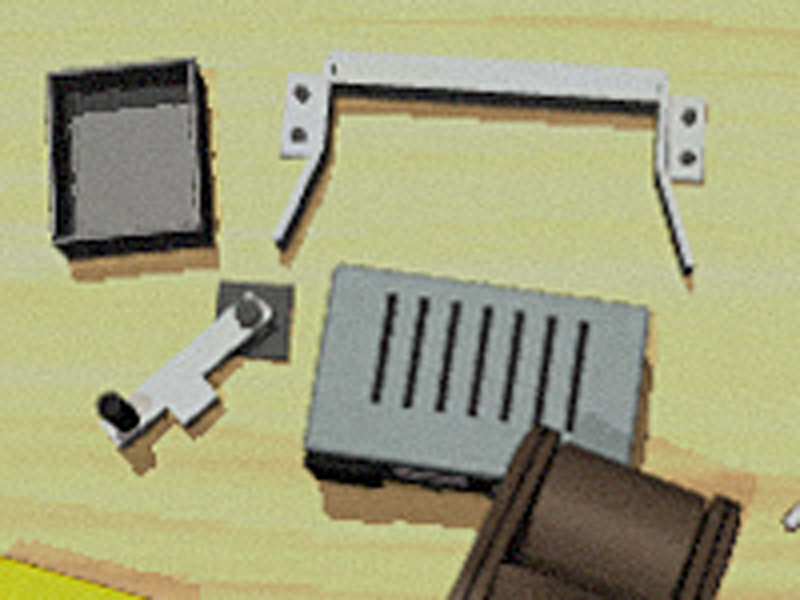

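Call:
move_arm --pt "0 0 0 15 1 0 255" --pt "0 0 0 25 1 0 255" --pt "0 0 0 31 0 0 255" --pt "0 0 0 36 -1 0 255" --pt "0 0 0 41 -2 0 255" --pt "0 0 0 46 -3 0 255" --pt "0 0 0 50 -4 0 255" --pt "0 0 0 50 -4 0 255"

```text
time: 3.25
eef_pos: [0.4885, -0.0609, 0.036]
tcp_rot: [-0.506, -0.493, 0.51, -0.491]
contact_force: [-10.4, -4.5, 4.5]
opening: -0.002
```

```bash
python3 snap.py 2
```

```text
3.35 [ 0.4885 -0.0609  0.036 ] [-9.  -3.8  3.5]
```

View pics/scene2.png

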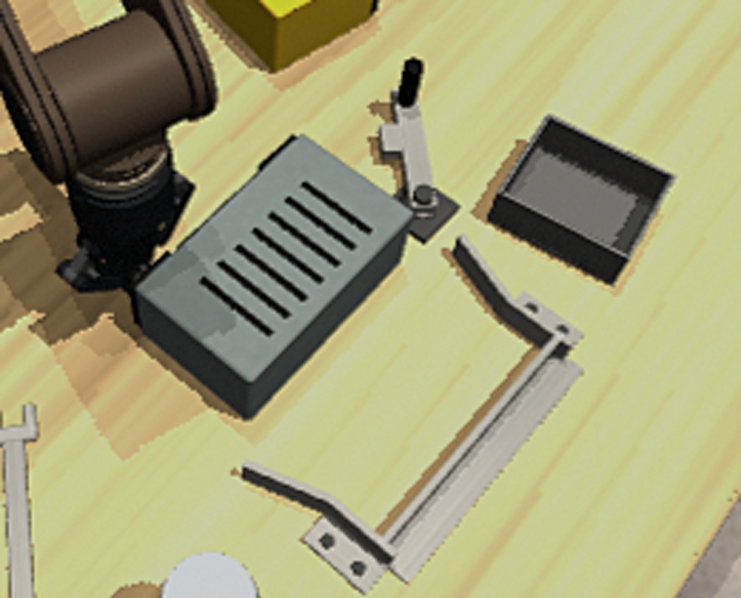

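```bash
cat > pose.py <<'E'
import sys
from h import *
O=np.array([.706,.0145]);Y=-np.radians(2)
def est(n):
    c=load(n);P=cloud(c)
    C=c["color"].astype(int); sat=C.max(2)-C.min(2)
    m=((abs(P[...,2]-.08)<.012)&(sat<30)&(C.mean(2)>40)&(P[...,0]>.45)&(P[...,0]<.80)&(abs(P[...,1]-.01)<.17)).astype(np.uint8)
    m=cv2.morphologyEx(m,cv2.MORPH_CLOSE,np.ones((5,5)));m=cv2.morphologyEx(m,cv2.MORPH_OPEN,np.ones((3,3)))
    cn=max(cv2.findContours(m,0,1)[0],key=cv2.contourArea)
    q=(onplane(c,cn.reshape(-1,2),.08)[:,:2]*1000).astype(np.float32)
    (ctr,sz,a)=cv2.minAreaRect(q); b=cv2.boxPoints((ctr,sz,a))
    if sz[0]<sz[1]: a-=90
    a=(a+90)%180-90  # direction of long side vs x
    # long side should be ~ y
    yaw=np.radians(((a+90)%180)-90)
    yaw=yaw-np.pi/2 if yaw>np.pi/4 else yaw+np.pi/2 if yaw<-np.pi/4 else yaw
    ctr=np.array(ctr)/1000
    cy,sy=np.cos(Y),np.sin(Y); d=ctr-O; rel=[cy*d[0]+sy*d[1],-sy*d[0]+cy*d[1]]
    g=lambda p:ctr+np.array([np.cos(yaw)*p[0]-np.sin(yaw)*p[1],np.sin(yaw)*p[0]+np.cos(yaw)*p[1]])
    print(n,"ctr",ctr.round(4),"size",np.round(sz),"yaw",round(np.degrees(yaw),1),"| cradle x,y mm",(np.array(rel)*1000).round(1),"slew",round(np.degrees(yaw-Y),1),"| guardR",g((-.068,-.0765)).round(4),"L",g((-.068,.0765)).round(4))
for t in sys.argv[1:]:
    for n in("top","scene"): 
        try: est(f"{n}{t}.npz")
        except Exception as e: print(n,e)
E
python3 pose.py 0 2
```

```text
top0.npz ctr [0.5609 0.0174] size [197. 120.] yaw -7.0 | cradle x,y mm [-145.1   -2.2] slew -5.0 | guardR [ 0.4841 -0.0503] L [0.5027 0.1016]
scene0.npz ctr [0.5615 0.0158] size [198. 123.] yaw -6.7 | cradle x,y mm [-144.5   -3.7] slew -4.7 | guardR [ 0.4851 -0.0522] L [0.5028 0.0997]
top2.npz ctr [0.5669 0.0195] size [197. 124.] yaw -1.7 | cradle x,y mm [-139.2    0.2] slew 0.3 | guardR [ 0.4967 -0.0549] L [0.5011 0.098 ]
scene2.npz ctr [0.566  0.0178] size [199. 130.] yaw -1.5 | cradle x,y mm [-140.    -1.6] slew 0.5 | guardR [ 0.4961 -0.0569] L [0.5   0.096]
```

Call:
move_arm --pt "0 0 0 5 -1 0 255" --pt "0 0 0 10 -2 0 255" --pt "0 0 0 15 -4 0 255" --pt "0 0 0 20 -6 0 255" --pt "0 0 0 24 -7 0 255" --pt "0 0 0 24 -7 0 255" --pt "0 0 0 10 -7 0 255" --pt "0 0 0 -15 -5 0 255" --pt "0 0 0 -20 40 0 255" --pt "0 0 0 -20 85 0 255" --pt "0 0 0 -20 130 0 255" --pt "0 0 0 -20 156 0 255"

```text
time: 4.55
eef_pos: [0.4684, 0.0975, 0.0366]
tcp_rot: [-0.506, -0.493, 0.509, -0.491]
contact_force: [-0.5, -0.3, -0.5]
opening: -0.002
```

```bash
python3 snap.py 3; python3 pose.py 3
```

```text
4.65 [0.4684 0.0976 0.0364] [-0.   0.  -0.5]
top3.npz ctr [0.5768 0.0207] size [124. 197.] yaw 6.4 | cradle x,y mm [-129.3    1.7] slew 8.4 | guardR [ 0.5177 -0.0629] L [0.5008 0.0892]
scene3.npz ctr [0.579 0.019] size [124. 199.] yaw 6.3 | cradle x,y mm [-1.271e+02  1.000e-01] slew 8.3 | guardR [ 0.5198 -0.0644] L [0.5031 0.0876]
```

View pics/scene3.png

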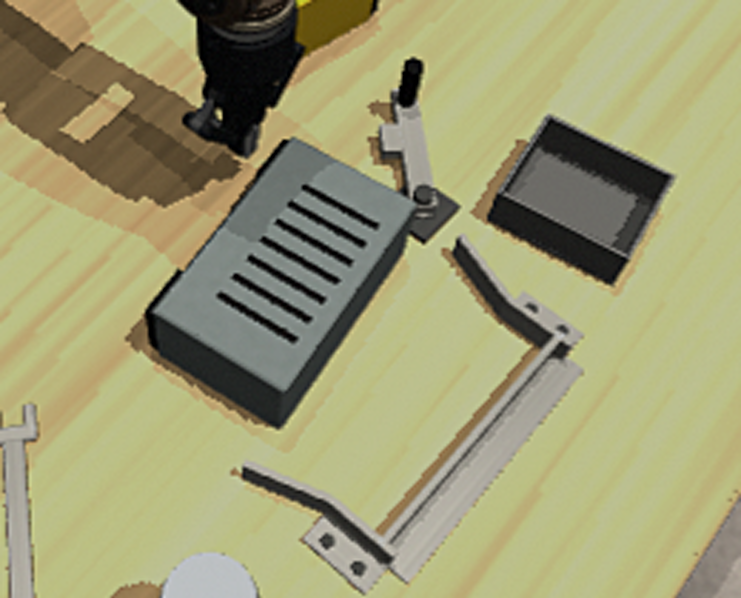

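Call:
move_arm --pt "0 0 0 14 -6 0 255" --pt "0 0 0 22 -6 0 255" --pt "0 0 0 28 -5 0 255" --pt "0 0 0 34 -3 0 255" --pt "0 0 0 40 -1 0 255" --pt "0 0 0 46 1 0 255" --pt "0 0 0 52 3 0 255" --pt "0 0 0 58 4 0 255" --pt "0 0 0 64 5 0 255" --pt "0 0 0 68 5 0 255" --pt "0 0 0 68 5 0 255"

```text
time: 5.75
eef_pos: [0.5321, 0.1038, 0.0354]
tcp_rot: [-0.504, -0.498, 0.511, -0.487]
contact_force: [-10.1, 6.7, 7.1]
opening: -0.002
```

```bash
python3 snap.py 4; python3 pose.py 4
```

```text
5.85 [0.5321 0.1038 0.0355] [-11.5   6.8   8.1]
top4.npz ctr [0.599  0.0167] size [197. 120.] yaw -8.3 | cradle x,y mm [-107.1   -1.5] slew -6.3 | guardR [ 0.5206 -0.0491] L [0.5428 0.1023]
scene4.npz ctr [0.5997 0.0153] size [199. 129.] yaw -8.1 | cradle x,y mm [-106.3   -2.9] slew -6.1 | guardR [ 0.5216 -0.0509] L [0.5431 0.1006]
```

Call:
move_arm --pt "0 0 0 -20 0 0 255" --pt "0 0 0 -42 -10 0 255" --pt "0 0 0 -42 -57 0 255" --pt "0 0 0 -42 -105 0 255" --pt "0 0 0 -42 -152 0 255" --pt "0 0 0 -36 -156 0 255" --pt "0 0 0 -26 -156 0 255" --pt "0 0 0 -18 -157 0 255" --pt "0 0 0 -12 -158 0 255" --pt "0 0 0 -6 -160 0 255" --pt "0 0 0 0 -162 0 255" --pt "0 0 0 6 -164 0 255"

```text
time: 7.05
eef_pos: [0.5337, -0.0588, 0.0342]
tcp_rot: [-0.499, -0.502, 0.513, -0.485]
contact_force: [-14.1, -3.1, 8.0]
opening: 0.001
```

Call:
move_arm --pt "0 0 0 6 -2 0 255" --pt "0 0 0 11 -3 0 255" --pt "0 0 0 11 -3 0 255"

```text
time: 7.35
eef_pos: [0.5417, -0.0608, 0.0335]
tcp_rot: [-0.495, -0.506, 0.515, -0.483]
contact_force: [-10.5, -4.3, 6.9]
opening: -0.0
```

```bash
python3 snap.py 5; python3 pose.py 5
```

```text
7.45 [ 0.5418 -0.0608  0.0336] [-10.3  -5.7   6.4]
top5.npz ctr [0.6169 0.0207] size [120. 195.] yaw 2.9 | cradle x,y mm [-89.3   3.1] slew 4.9 | guardR [ 0.5528 -0.0591] L [0.5451 0.0937]
scene5.npz ctr [0.616  0.0197] size [126. 199.] yaw 2.8 | cradle x,y mm [-90.2   2.1] slew 4.8 | guardR [ 0.5518 -0.06  ] L [0.5443 0.0928]
```

View pics/scene5.png

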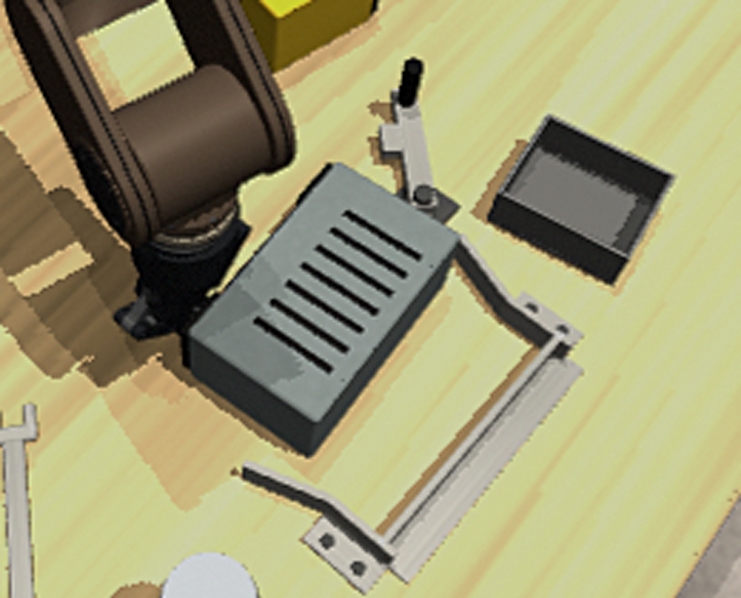

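```bash
cat > rot.py <<'E'
from h import *
from plant import readout
s=readout.get_state(); r=R.from_quat(s["tcp_rot"]); yaw=-np.radians(2)
z=-np.array([-np.sin(yaw),np.cos(yaw),0]); x=np.array([0,0,-1.]); y=np.cross(z,x)
print("fix rotvec",(R.from_matrix(np.c_[x,y,z])*r.inv()).as_rotvec().round(3),s["eef_pos"].round(4),s["time"])
E
python3 rot.py
```

```text
fix rotvec [-0.003 -0.042 -0.014] [ 0.5418 -0.0608  0.0336] 7.45
```

Call:
move_arm --pt "0 0 0 -20 0 0 255" --pt "-0.003 -0.042 -0.014 -32 10 2 255" --pt "-0.003 -0.042 -0.014 -32 57 2 255" --pt "-0.003 -0.042 -0.014 -32 105 2 255" --pt "-0.003 -0.042 -0.014 -32 152 2 255" --pt "-0.003 -0.042 -0.014 -22 154 2 255" --pt "-0.003 -0.042 -0.014 -14 154 2 255" --pt "-0.003 -0.042 -0.014 -6 155 2 255" --pt "-0.003 -0.042 -0.014 0 156 2 255" --pt "-0.003 -0.042 -0.014 6 157 2 255" --pt "-0.003 -0.042 -0.014 12 158 2 255" --pt "-0.003 -0.042 -0.014 18 159 2 255"

```text
time: 8.65
eef_pos: [0.5545, 0.0987, 0.0344]
tcp_rot: [-0.506, -0.495, 0.513, -0.486]
contact_force: [-15.9, 6.0, 10.3]
opening: -0.002
```

```bash
python3 snap.py 6; python3 pose.py 6; python3 rot.py
```

```text
8.75 [0.5564 0.0987 0.0343] [-10.2   6.6   6.2]
top6.npz ctr [0.6274 0.0184] size [197. 120.] yaw -3.8 | cradle x,y mm [-78.7   1.2] slew -1.8 | guardR [ 0.5546 -0.0535] L [0.5646 0.0992]
scene6.npz ctr [0.627  0.0164] size [199. 125.] yaw -3.9 | cradle x,y mm [-79.1  -0.8] slew -1.9 | guardR [ 0.5539 -0.0552] L [0.5644 0.0974]
fix rotvec [-0.003 -0.011  0.003] [0.5564 0.0987 0.0343] 8.75
```

Call:
move_arm --pt "0 0 0 6 1 0 255" --pt "0 0 0 12 2 0 255" --pt "0 0 0 12 2 0 255" --pt "0 0 0 -10 2 0 255" --pt "0 -0.02 0 -32 0 1 255" --pt "0 -0.02 0 -32 -50 1 255" --pt "0 -0.02 0 -32 -100 1 255" --pt "0 -0.02 0 -32 -146 1 255" --pt "0 -0.02 0 -30 -152 1 255" --pt "0 -0.02 0 -30 -152 1 255"

```text
time: 9.75
eef_pos: [0.5271, -0.056, 0.0355]
tcp_rot: [0.514, 0.488, -0.507, 0.491]
contact_force: [0.4, 0.5, -1.1]
opening: -0.002
```

```bash
python3 snap.py 7; python3 pose.py 7; python3 rot.py
```

```text
9.85 [ 0.5263 -0.0535  0.0351] [-0.  -0.2 -0.5]
top7.npz ctr [0.6315 0.0169] size [197. 124.] yaw -7.6 | cradle x,y mm [-74.6  -0.2] slew -5.6 | guardR [ 0.5539 -0.0499] L [0.5742 0.1017]
scene7.npz ctr [0.634  0.0155] size [198. 124.] yaw -7.4 | cradle x,y mm [-72.   -1.5] slew -5.4 | guardR [ 0.5567 -0.0517] L [0.5763 0.1001]
fix rotvec [-0.004  0.008  0.004] [ 0.5263 -0.0535  0.0351] 9.85
```

Call:
move_arm --pt "0 0 0 10 2 0 255" --pt "0 0 0 18 1 0 255" --pt "0 0 0 24 0 0 255" --pt "0 0 0 30 -2 0 255" --pt "0 0 0 36 -4 0 255" --pt "0 0 0 42 -6 0 255" --pt "0 0 0 47 -7 0 255" --pt "0 0 0 47 -7 0 255"

```text
time: 10.65
eef_pos: [0.5706, -0.0603, 0.0343]
tcp_rot: [0.509, 0.492, -0.509, 0.49]
contact_force: [-9.4, -4.1, 5.7]
opening: -0.001
```

```bash
python3 snap.py 8; python3 pose.py 8; python3 rot.py
```

```text
10.75 [ 0.5706 -0.0603  0.0343] [-9.4 -4.   4.5]
top8.npz ctr [0.6454 0.0197] size [119. 195.] yaw 1.5 | cradle x,y mm [-60.7   3. ] slew 3.5 | guardR [ 0.5795 -0.0586] L [0.5754 0.0943]
scene8.npz ctr [0.6455 0.0169] size [127. 199.] yaw 1.3 | cradle x,y mm [-60.6   0.3] slew 3.3 | guardR [ 0.5792 -0.0611] L [0.5758 0.0918]
fix rotvec [-0.003 -0.001  0.001] [ 0.5706 -0.0603  0.0343] 10.75
```

View pics/scene8.png

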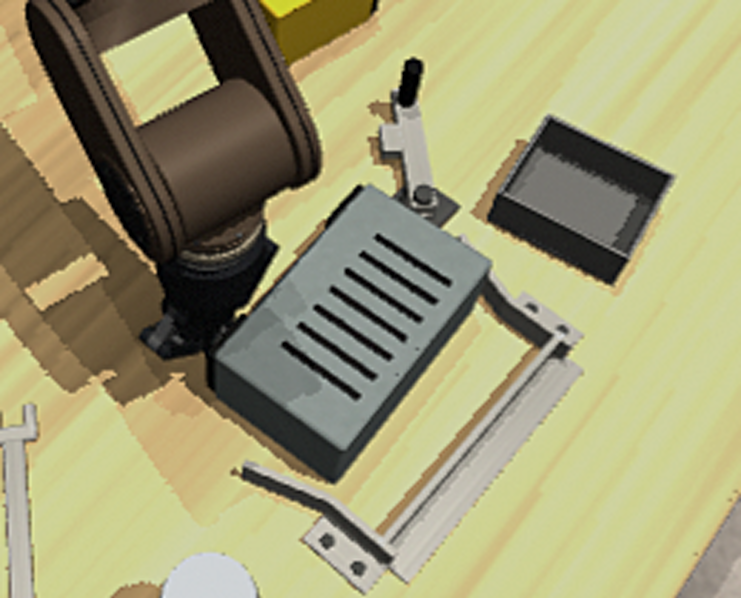

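Call:
move_arm --pt "0 0 0 -20 0 0 255" --pt "0 0 0 -28 12 1 255" --pt "0 0 0 -28 60 1 255" --pt "0 0 0 -28 108 1 255" --pt "0 0 0 -28 152 1 255" --pt "0 0 0 -18 154 1 255" --pt "0 0 0 -8 154 1 255" --pt "0 0 0 -2 155 1 255" --pt "0 0 0 4 156 1 255" --pt "0 0 0 10 157 1 255" --pt "0 0 0 16 158 1 255" --pt "0 0 0 20 159 1 255"

```text
time: 11.95
eef_pos: [0.5861, 0.0991, 0.0344]
tcp_rot: [-0.507, -0.496, 0.512, -0.485]
contact_force: [-16.3, 3.3, 10.5]
opening: 0.001
```

```bash
python3 snap.py 9; python3 pose.py 9; python3 rot.py
```

```text
12.05 [0.587  0.0992 0.0344] [-11.4   6.1   6.8]
top9.npz ctr [0.6565 0.0152] size [197. 121.] yaw -5.1 | cradle x,y mm [-49.5  -1. ] slew -3.1 | guardR [ 0.5819 -0.0549] L [0.5955 0.0975]
scene9.npz ctr [0.6561 0.0136] size [199. 130.] yaw -5.2 | cradle x,y mm [-49.8  -2.6] slew -3.2 | guardR [ 0.5815 -0.0563] L [0.5954 0.096 ]
fix rotvec [-0.006 -0.013  0.004] [0.587  0.0992 0.0344] 12.05
```

Call:
move_arm --pt "0 0 0 -20 0 0 255" --pt "-0.006 -0.013 0.004 -38 -10 1 255" --pt "-0.006 -0.013 0.004 -38 -57 1 255" --pt "-0.006 -0.013 0.004 -38 -105 1 255" --pt "-0.006 -0.013 0.004 -38 -152 1 255" --pt "-0.006 -0.013 0.004 -26 -156 1 255" --pt "-0.006 -0.013 0.004 -18 -156 1 255" --pt "-0.006 -0.013 0.004 -12 -157 1 255" --pt "-0.006 -0.013 0.004 -6 -158 1 255" --pt "-0.006 -0.013 0.004 0 -159 1 255" --pt "-0.006 -0.013 0.004 6 -160 1 255" --pt "-0.006 -0.013 0.004 8 -161 1 255"

```text
time: 13.25
eef_pos: [0.5912, -0.0618, 0.0343]
tcp_rot: [-0.505, -0.495, 0.511, -0.489]
contact_force: [-14.8, -1.9, 9.7]
opening: -0.001
```

```bash
python3 snap.py 10; python3 pose.py 10; python3 rot.py
```

```text
13.35 [ 0.5913 -0.0618  0.0344] [-11.1  -3.7   6.3]
top10.npz ctr [0.6674 0.019 ] size [117. 198.] yaw 1.3 | cradle x,y mm [-38.8   3.2] slew 3.3 | guardR [ 0.6012 -0.059 ] L [0.5976 0.094 ]
scene10.npz ctr [0.6672 0.0174] size [127. 199.] yaw 0.4 | cradle x,y mm [-38.8   1.5] slew 2.4 | guardR [ 0.5997 -0.0595] L [0.5988 0.0935]
fix rotvec [ 0.    -0.012 -0.003] [ 0.5913 -0.0618  0.0344] 13.35
```

View pics/scene10.png

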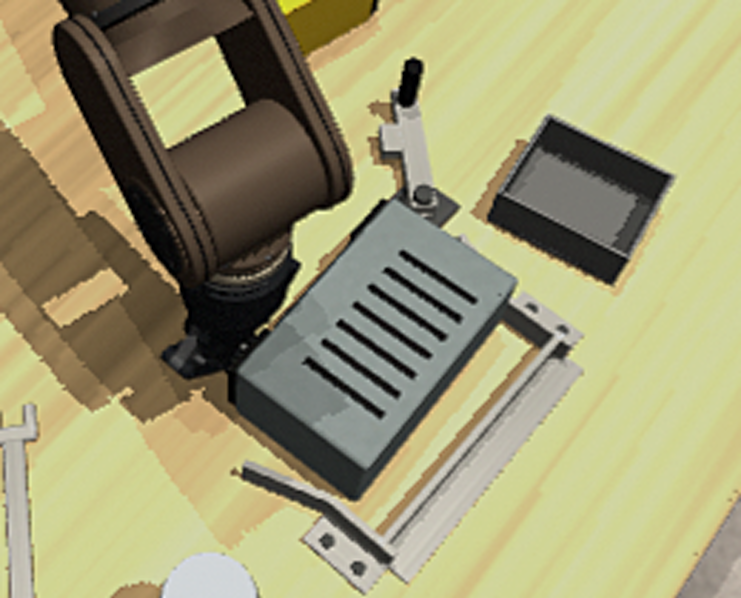

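Call:
move_arm --pt "0 0 0 -20 0 0 255" --pt "0 -0.012 -0.003 -28 12 1 255" --pt "0 -0.012 -0.003 -28 60 1 255" --pt "0 -0.012 -0.003 -28 108 1 255" --pt "0 -0.012 -0.003 -28 152 1 255" --pt "0 -0.012 -0.003 -16 155 1 255" --pt "0 -0.012 -0.003 -8 156 1 255" --pt "0 -0.012 -0.003 -2 157 1 255" --pt "0 -0.012 -0.003 4 158 1 255" --pt "0 -0.012 -0.003 10 158 1 255" --pt "0 -0.012 -0.003 16 159 1 255" --pt "0 -0.012 -0.003 19 159 1 255"

```text
time: 14.55
eef_pos: [0.6053, 0.0986, 0.0344]
tcp_rot: [-0.506, -0.495, 0.512, -0.486]
contact_force: [-15.7, 6.2, 10.9]
opening: -0.002
```

```bash
python3 snap.py 11; python3 pose.py 11; python3 rot.py
```

```text
14.65 [0.6058 0.0987 0.0344] [-11.6   6.4   7.2]
top11.npz ctr [0.6755 0.0159] size [197. 119.] yaw -4.8 | cradle x,y mm [-30.5   0.4] slew -2.8 | guardR [ 0.6013 -0.0546] L [0.6142 0.0979]
scene11.npz ctr [0.6777 0.0143] size [200. 124.] yaw -5.2 | cradle x,y mm [-28.3  -1.1] slew -3.2 | guardR [ 0.603  -0.0557] L [0.617  0.0967]
fix rotvec [-0.003 -0.014  0.002] [0.6058 0.0987 0.0344] 14.65
```

Call:
move_arm --pt "0 0 0 -20 0 0 255" --pt "-0.003 -0.014 0.002 -36 -10 1 255" --pt "-0.003 -0.014 0.002 -36 -57 1 255" --pt "-0.003 -0.014 0.002 -36 -105 1 255" --pt "-0.003 -0.014 0.002 -36 -152 1 255" --pt "-0.003 -0.014 0.002 -25 -155 1 255" --pt "-0.003 -0.014 0.002 -16 -156 1 255" --pt "-0.003 -0.014 0.002 -10 -157 1 255" --pt "-0.003 -0.014 0.002 -4 -158 1 255" --pt "-0.003 -0.014 0.002 2 -159 1 255" --pt "-0.003 -0.014 0.002 7 -160 1 255" --pt "-0.003 -0.014 0.002 10 -160 1 255"

```text
time: 15.85
eef_pos: [0.6118, -0.0612, 0.0343]
tcp_rot: [-0.504, -0.495, 0.511, -0.489]
contact_force: [-14.5, -7.8, 8.6]
opening: 0.0
```

```bash
python3 snap.py 12; python3 pose.py 12; python3 rot.py
```

```text
15.95 [ 0.6124 -0.0612  0.0344] [-10.3  -5.9   5.2]
top12.npz ctr [0.6863 0.0525] size [116. 132.] yaw 1.3 | cradle x,y mm [-21.1  37.3] slew 3.3 | guardR [ 0.6201 -0.0256] L [0.6165 0.1274]
scene12.npz ctr [0.6882 0.0184] size [125. 199.] yaw 1.3 | cradle x,y mm [-17.9   3.3] slew 3.3 | guardR [ 0.622  -0.0596] L [0.6185 0.0933]
fix rotvec [ 0.001 -0.011 -0.003] [ 0.6124 -0.0612  0.0344] 15.95
```

Call:
move_arm --pt "0 0 0 -20 0 0 255" --pt "0 -0.012 -0.003 -28 12 1 255" --pt "0 -0.012 -0.003 -28 60 1 255" --pt "0 -0.012 -0.003 -28 108 1 255" --pt "0 -0.012 -0.003 -28 151 1 255" --pt "0 -0.012 -0.003 -17 154 1 255" --pt "0 -0.012 -0.003 -9 155 1 255" --pt "0 -0.012 -0.003 -3 156 1 255" --pt "0 -0.012 -0.003 3 157 1 255" --pt "0 -0.012 -0.003 9 157 1 255" --pt "0 -0.012 -0.003 15 158 1 255" --pt "0 -0.012 -0.003 18 158 1 255"

```text
time: 17.15
eef_pos: [0.6258, 0.0979, 0.0345]
tcp_rot: [-0.506, -0.495, 0.512, -0.487]
contact_force: [-16.1, 6.4, 10.3]
opening: -0.003
```

```bash
python3 snap.py 13; python3 pose.py 13; python3 rot.py
```

```text
17.25 [0.6263 0.0979 0.0345] [-12.7   6.8   7. ]
top13.npz ctr [0.6945 0.0167] size [197. 123.] yaw -4.3 | cradle x,y mm [-11.6   1.8] slew -2.3 | guardR [ 0.6209 -0.0544] L [0.6325 0.0981]
scene13.npz ctr [0.6978 0.0149] size [199. 126.] yaw -4.3 | cradle x,y mm [-8.2  0.1] slew -2.3 | guardR [ 0.6243 -0.0563] L [0.6357 0.0963]
fix rotvec [-0.002 -0.012  0.002] [0.6263 0.0979 0.0345] 17.25
```

View pics/scene13.png

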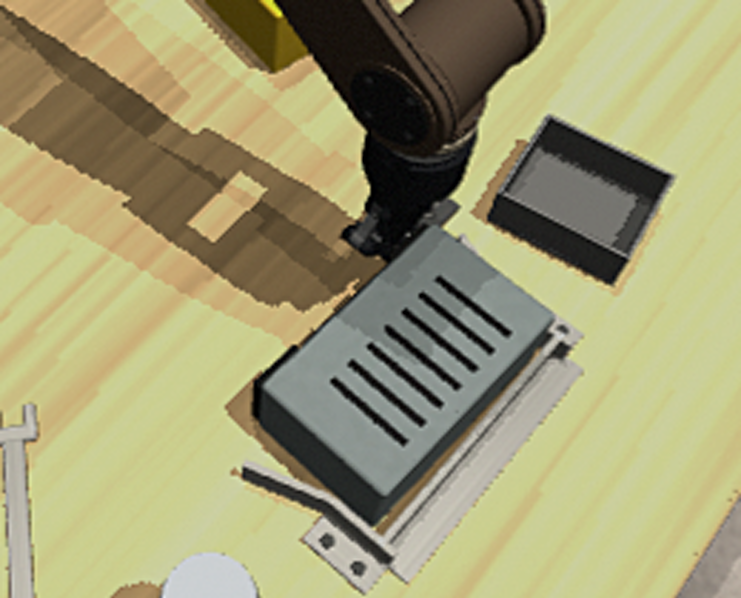

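Call:
move_arm --pt "0 0 0 -20 0 0 255" --pt "-0.002 -0.012 0.002 -36 -10 1 255" --pt "-0.002 -0.012 0.002 -36 -57 1 255" --pt "-0.002 -0.012 0.002 -36 -105 1 255" --pt "-0.002 -0.012 0.002 -36 -152 1 255" --pt "-0.002 -0.012 0.002 -25 -155 1 255" --pt "-0.002 -0.012 0.002 -16 -156 1 255" --pt "-0.002 -0.012 0.002 -10 -157 1 255" --pt "-0.002 -0.012 0.002 -5 -158 1 255" --pt "-0.002 -0.012 0.002 0 -158 1 255" --pt "-0.002 -0.012 0.002 0 -158 1 255"

```text
time: 18.35
eef_pos: [0.6236, -0.0599, 0.0343]
tcp_rot: [-0.505, -0.494, 0.511, -0.49]
contact_force: [-8.2, -4.7, 2.1]
opening: -0.001
```

```bash
python3 snap.py 14; python3 pose.py 14; python3 rot.py
```

```text
18.45 [ 0.6236 -0.0596  0.0342] [-8.  -4.5  2.5]
top14.npz ctr [0.7031 0.0546] size [125. 119.] yaw -1.7 | cradle x,y mm [-4.3 39.9] slew 0.3 | guardR [ 0.6329 -0.0199] L [0.6374 0.133 ]
scene14.npz ctr [0.7034 0.017 ] size [199. 125.] yaw -1.9 | cradle x,y mm [-2.7  2.4] slew 0.1 | guardR [ 0.6329 -0.0573] L [0.6379 0.0956]
fix rotvec [ 0.001 -0.009 -0.002] [ 0.6236 -0.0596  0.0342] 18.45
```

Call:
move_arm --pt "0 -0.009 0 4 0 1 255" --pt "0 -0.009 0 6 0 1 255" --pt "0 -0.009 0 6 0 1 255"

```text
time: 18.75
eef_pos: [0.6243, -0.0596, 0.0341]
tcp_rot: [-0.502, -0.496, 0.512, -0.489]
contact_force: [-17.0, -7.4, 9.3]
opening: -0.001
```

```bash
python3 snap.py 15; python3 pose.py 15; python3 rot.py
```

```text
18.85 [ 0.6243 -0.0596  0.0341] [-16.7  -7.6   8.9]
top15.npz ctr [0.7036 0.056 ] size [123. 119.] yaw -1.6 | cradle x,y mm [-3.8 41.3] slew 0.4 | guardR [ 0.6336 -0.0187] L [0.6377 0.1343]
scene15.npz ctr [0.7042 0.0171] size [199. 124.] yaw -1.7 | cradle x,y mm [-1.9  2.6] slew 0.3 | guardR [ 0.634  -0.0574] L [0.6384 0.0956]
fix rotvec [ 0.002 -0.016 -0.006] [ 0.6243 -0.0596  0.0341] 18.85
```

Call:
move_arm --pt "0 0 0 -15 0 0 255" --pt "0.002 -0.016 -0.006 -24 12 1 255" --pt "0.002 -0.016 -0.006 -24 60 1 255" --pt "0.002 -0.016 -0.006 -24 108 1 255" --pt "0.002 -0.016 -0.006 -24 151 1 255" --pt "0.002 -0.016 -0.006 -10 155 1 255" --pt "0.002 -0.016 -0.006 0 155 1 255" --pt "0.002 -0.016 -0.006 5 155 1 255" --pt "0.002 -0.016 -0.006 9 155 1 255" --pt "0.002 -0.016 -0.006 12 155 1 255" --pt "0.002 -0.016 -0.006 12 155 1 255"

```text
time: 19.95
eef_pos: [0.6304, 0.0972, 0.0344]
tcp_rot: [-0.505, -0.496, 0.513, -0.486]
contact_force: [-17.3, 6.4, 12.4]
opening: 0.003
```

```bash
python3 snap.py 16; python3 pose.py 16; python3 rot.py
```

```text
20.05 [0.6303 0.0972 0.0343] [-16.3   6.4  12. ]
top16.npz ctr [0.704  0.0177] size [196. 119.] yaw -2.4 | cradle x,y mm [-2.1  3.1] slew -0.4 | guardR [ 0.6329 -0.0559] L [0.6393 0.097 ]
scene16.npz ctr [0.7056 0.0167] size [199. 125.] yaw -2.6 | cradle x,y mm [-0.5  2.1] slew -0.6 | guardR [ 0.6342 -0.0567] L [0.6411 0.0961]
fix rotvec [-0.003 -0.017  0.001] [0.6303 0.0972 0.0343] 20.05
```

View pics/top16.png

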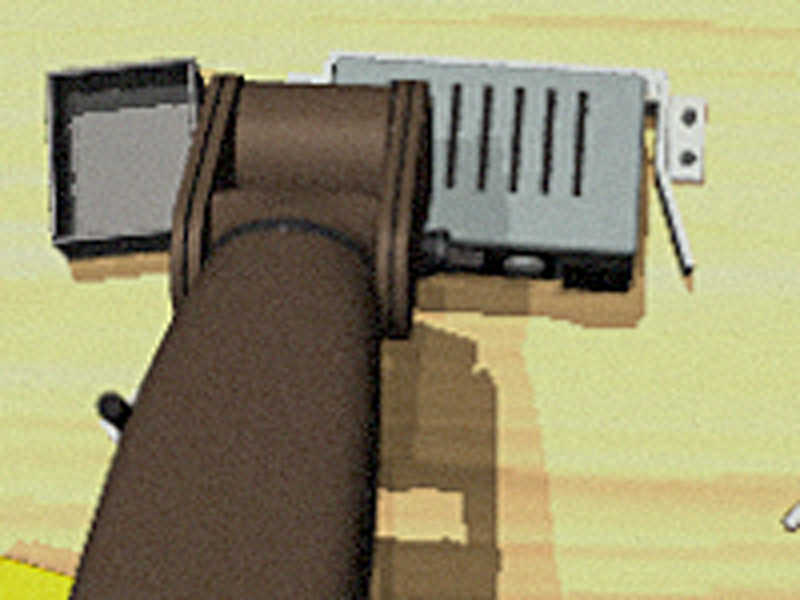

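View pics/scene16.png

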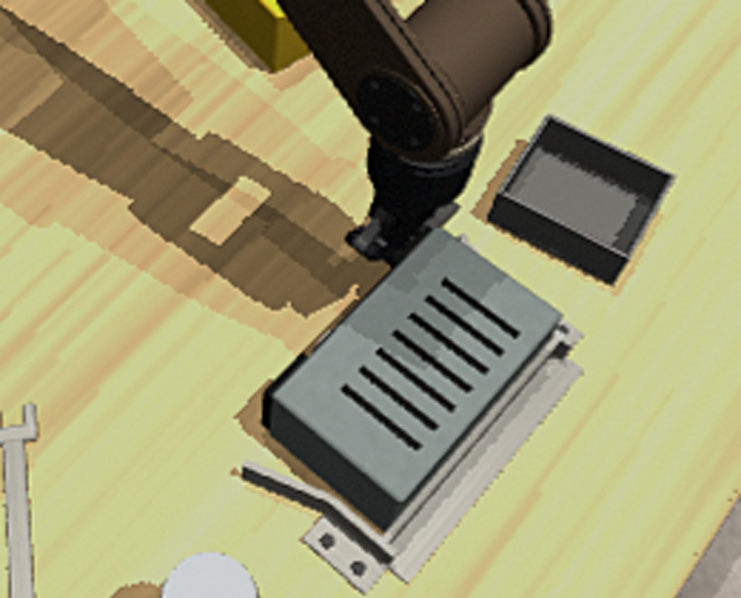

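Call:
move_arm --pt "0 0 0 8 0 0 255" --pt "0 0 0 12 0 0 255" --pt "0 0 0 12 0 0 255"

```text
time: 20.35
eef_pos: [0.6293, 0.0973, 0.0343]
tcp_rot: [-0.495, -0.506, 0.522, -0.476]
contact_force: [-39.4, -1.1, 30.6]
opening: -0.004
```

Call:
move_arm --pt "0 0 0 -15 0 1 255" --pt "0 0 0 -26 -10 1 255" --pt "0 -0.02 0 -26 -57 1 255" --pt "0 -0.02 0 -26 -105 1 255" --pt "0 -0.02 0 -26 -150 1 255" --pt "0 -0.02 0 -16 -155 1 255" --pt "0 -0.02 0 -8 -155 1 255" --pt "0 -0.02 0 0 -155 1 255" --pt "0 -0.02 0 8 -155 1 255" --pt "0 -0.02 0 12 -155 1 255" --pt "0 -0.02 0 12 -155 1 255"

```text
time: 21.45
eef_pos: [0.6225, -0.059, 0.0354]
tcp_rot: [-0.482, -0.516, 0.53, -0.469]
contact_force: [-59.0, -13.1, 42.1]
opening: 0.0
```

Call:
move_arm --pt "0 0 0 -15 0 1 255" --pt "0 0 0 -45 0 1 255" --pt "0 0 0 -60 0 40 255" --pt "0 0 0 -60 0 80 255" --pt "0 0 0 -110 0 90 255" --pt "0 0 0 -160 0 90 255" --pt "0 0 0 -160 0 90 255"

```text
time: 22.15
eef_pos: [0.4553, -0.0556, 0.1224]
tcp_rot: [-0.48, -0.519, 0.531, -0.466]
contact_force: [-0.0, 1.0, -0.9]
opening: 0.002
```

```bash
python3 snap.py 17; python3 pose.py 17; python3 rot.py
```

```text
22.25 [ 0.4618 -0.0576  0.1253] [1.2 0.4 0.2]
top17.npz ctr [0.7019 0.0184] size [198. 123.] yaw -2.4 | cradle x,y mm [-4.2  3.8] slew -0.4 | guardR [ 0.6308 -0.0552] L [0.6372 0.0977]
scene17.npz ctr [0.7056 0.0165] size [199. 126.] yaw -2.1 | cradle x,y mm [-0.5  2. ] slew -0.1 | guardR [ 0.6348 -0.0574] L [0.6405 0.0955]
fix rotvec [-0.001 -0.095 -0.008] [ 0.4618 -0.0576  0.1253] 22.25
```

View pics/top17.png

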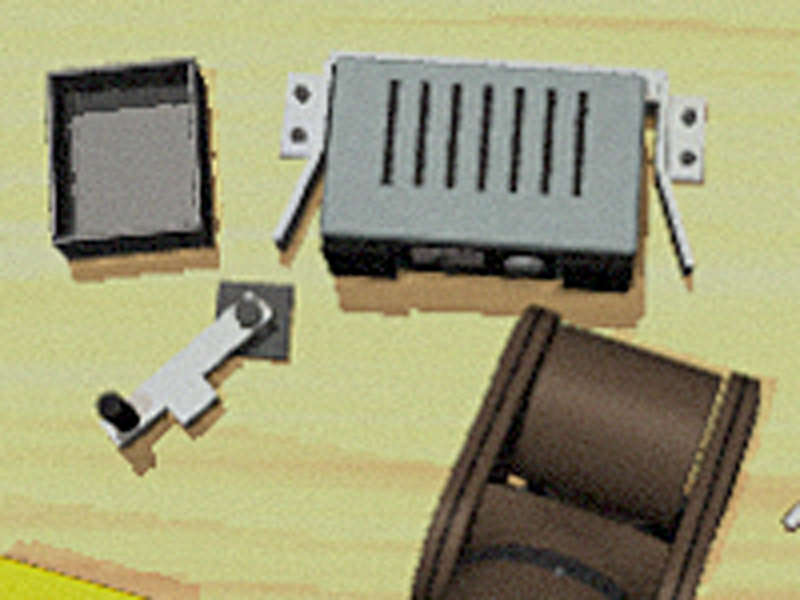

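Call:
move_arm --pt "0 -0.05 0 0 10 45 0" --pt "0 -0.095 -0.008 10 40 75 0" --pt "0 -0.095 -0.008 30 85 75 0" --pt "0 -0.095 -0.008 50 130 75 0" --pt "0 -0.095 -0.008 65 175 75 0" --pt "0 -0.095 -0.008 78 220 75 0" --pt "0 -0.095 -0.008 78 265 75 0" --pt "0 -0.095 -0.008 78 302 75 0" --pt "0 -0.095 -0.008 78 302 75 0" --pt "0 -0.095 -0.008 78 302 75 0" --newtons 20

```text
time: 23.25
eef_pos: [0.5408, 0.2465, 0.2004]
tcp_rot: [0.508, 0.492, -0.507, 0.492]
contact_force: [0.1, -0.4, 0.0]
opening: 0.996
```

```bash
python3 snap.py 18 ; python3 rot.py; python3 - <<'E'
import numpy as np,cv2
from plant import eyes
c=eyes.read_camera("wrist");np.savez("wrist18.npz",**{k:np.array(v) for k,v in c.items()});cv2.imwrite("pics/wrist18.png",np.clip(c["color"][:,:,::-1]*1.5,0,255))
E
```

```text
23.35 [0.5406 0.2446 0.2003] [ 0.4 -0.1 -0.5]
fix rotvec [-0.001  0.    -0.   ] [0.5406 0.2446 0.2003] 23.35[ WARN:0@2.417] global loadsave.cpp:1063 imwrite_ Unsupported depth image for selected encoder is fallbacked to CV_8U.
```

View pics/wrist18.png

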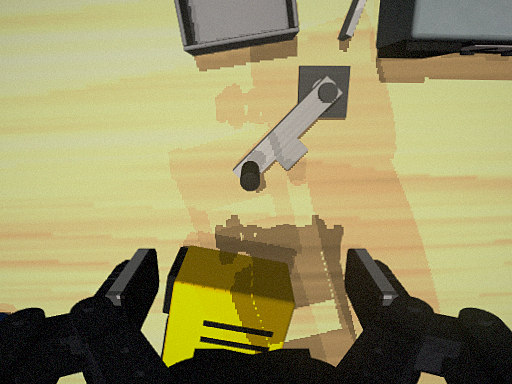

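```bash
python3 - <<'E'
from h import *
c=load("wrist18.npz")
print(c["eye"],proj(c,[(.540,.244,.072),(.540,.244,.022),(.611,.168,.027),(.5406,.2446,.0)]).round(1))
print(onplane(c,[(250,182)],.072),onplane(c,[(327,92)],.027))
E
```

```text
[0.61616572 0.2409225  0.34257913] [[251.2 181.2]
 [251.3 167.9]
 [329.5  92.8]
 [250.7 162.6]]
[[0.53929437 0.24508278 0.072     ]] [[0.61175782 0.17037965 0.027     ]]
```

Call:
move_arm --pt "0 0 0 0 0 -50 0" --pt "0 0 0 0 0 -95 0" --pt "0 0 0 0 0 -130 0" --pt "0 0 0 0 0 -155 0" --pt "0 0 0 0 0 -168 0" --pt "0 0 0 0 0 -168 0" --pt "0 0 0 0 0 -168 120" --pt "0 0 0 0 0 -168 220" --pt "0 0 0 0 0 -168 220" --pt "0 0 0 0 0 -168 220" --pt "0 0 0 0 0 -168 220" --pt "0 0 0 0 0 -168 220" --newtons 20

```text
time: 24.6
eef_pos: [0.5404, 0.2448, 0.0333]
tcp_rot: [0.509, 0.492, -0.508, 0.49]
contact_force: [-3.6, 3.0, 4.4]
opening: 0.202
```

```bash
python3 snap.py 19 ; python3 rot.py;python3 - <<'E'
import numpy as np
piv=np.array([.6115,.1695])
print(__import__('plant').readout.get_state()["opening"])
p=np.array([.540,.2445]); r=.105
a0=np.arctan2(*(p-piv)[::-1])
a1=np.radians(268)
for a in np.linspace(a0,a1,13): 
  q=piv+r*np.array([np.cos(a),np.sin(a)]); print(np.degrees(a).round(1),((q-p)*1000).round(1), q.round(4))
E
```

```text
24.7 [0.5404 0.2448 0.0333] [-4.3  3.2  5.8]
fix rotvec [-0.002  0.     0.001] [0.5404 0.2448 0.0333] 24.7
0.20497738958740774
133.6 [-1.  1.] [0.539  0.2455]
144.8 [-14.3 -14.5] [0.5257 0.23  ]
156.0 [-24.4 -32.3] [0.5156 0.2122]
167.2 [-30.9 -51.8] [0.5091 0.1927]
178.4 [-33.5 -72.1] [0.5065 0.1724]
189.6 [-32.  -92.5] [0.508 0.152]
200.8 [ -26.6 -112.3] [0.5134 0.1322]
212.0 [ -17.5 -130.7] [0.5225 0.1138]
223.2 [  -5.  -146.9] [0.535  0.0976]
234.4 [  10.4 -160.4] [0.5504 0.0841]
245.6 [  28.1 -170.6] [0.5681 0.0739]
256.8 [  47.5 -177.2] [0.5875 0.0673]
268.0 [  67.8 -179.9] [0.6078 0.0646]
```

View pics/scene19.png

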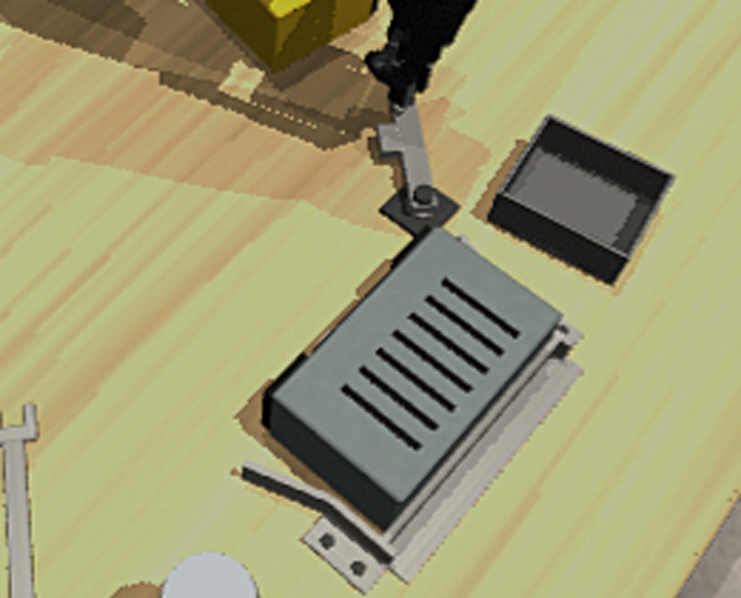

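The post is gripped, with the opening at about 17 mm. Now I'll swing it along the arc.

Call:
move_arm --pt "0 0 0 -8 -7 0 220" --pt "0 0 0 -15 -15 0 220" --pt "0 0 0 -20 -23 0 220" --pt "0 0 0 -25 -32 0 220" --pt "0 0 0 -28 -42 0 220" --pt "0 0 0 -31 -52 0 220" --pt "0 0 0 -33 -62 0 220" --pt "0 0 0 -34 -72 0 220" --pt "0 0 0 -34 -82 0 220" --pt "0 0 0 -32 -92 0 220" --pt "0 0 0 -30 -103 0 220" --pt "0 0 0 -27 -112 0 220"

```text
time: 25.9
eef_pos: [0.5128, 0.1318, 0.033]
tcp_rot: [0.509, 0.492, -0.509, 0.49]
contact_force: [-0.2, 4.0, -0.5]
opening: 0.204
```

```bash
python3 snap.py 20 ; python3 rot.py; python3 -c "
from plant import readout;print(readout.get_state()['opening'])"
```

```text
26.0 [0.5133 0.131  0.033 ] [-3.4 -0.5  2.6]
fix rotvec [-0.001 -0.001  0.002] [0.5133 0.131  0.033 ] 26.0
0.20339921699502175
```

View pics/scene20.png

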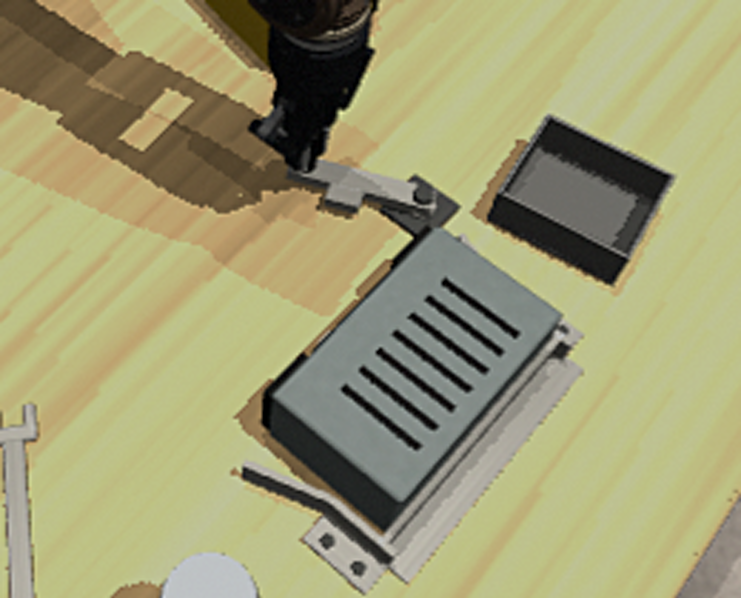

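Call:
move_arm --pt "0 0 0 4 -9 0 220" --pt "0 0 0 9 -17 0 220" --pt "0 0 0 15 -25 0 220" --pt "0 0 0 22 -33 0 220" --pt "0 0 0 29 -40 0 220" --pt "0 0 0 37 -47 0 220" --pt "0 0 0 46 -52 0 220" --pt "0 0 0 55 -57 0 220" --pt "0 0 0 65 -61 0 220" --pt "0 0 0 75 -64 0 220" --pt "0 0 0 85 -66 0 220" --pt "0 0 0 93 -66 0 220"

```text
time: 27.2
eef_pos: [0.6069, 0.0657, 0.0328]
tcp_rot: [-0.509, -0.492, 0.509, -0.489]
contact_force: [-3.2, 6.3, 1.9]
opening: 0.206
```

Call:
move_arm --pt "0 0 0 1 0 0 220" --pt "0 0 0 1 0 0 220"

```text
time: 27.4
eef_pos: [0.6086, 0.0657, 0.0328]
tcp_rot: [0.51, 0.491, -0.509, 0.489]
contact_force: [-0.7, 4.3, 1.5]
opening: 0.203
```

```bash
python3 snap.py 21 ; python3 pose.py 21; python3 rot.py; python3 -c "
from plant import readout;print(readout.get_state()['opening'])"
```

```text
27.5 [0.6085 0.0657 0.0328] [-0.6  3.9  1.2]
top21.npz ctr [0.7043 0.0183] size [198. 119.] yaw -2.4 | cradle x,y mm [-1.8  3.8] slew -0.4 | guardR [ 0.6332 -0.0553] L [0.6396 0.0976]
scene21.npz ctr [0.7056 0.0165] size [199. 126.] yaw -2.2 | cradle x,y mm [-0.5  2. ] slew -0.2 | guardR [ 0.6348 -0.0574] L [0.6405 0.0955]
fix rotvec [-0.003 -0.001  0.003] [0.6085 0.0657 0.0328] 27.5
0.20579927844667267
```

View pics/scene21.png

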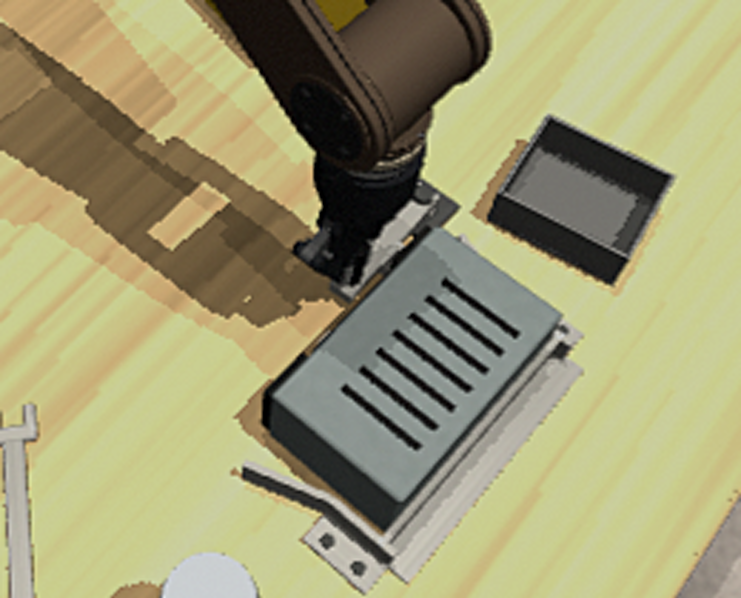

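Call:
move_arm --pt "0 0 0 0 0 0 100" --pt "0 0 0 0 0 0 100" --pt "0 0 0 0 0 0 100" --pt "0 0 0 0 0 0 100" --pt "0 0 0 0 0 20 100" --pt "0 0 0 0 0 60 100" --pt "0 0 0 0 0 110 100" --pt "0 0 0 -50 0 120 100" --pt "0 0 0 -100 -40 120 100" --pt "0 0 0 -130 -85 120 100" --pt "0 0 0 -140 -130 120 100" --pt "0 0 0 -140 -180 120 100"

```text
time: 28.7
eef_pos: [0.4674, -0.1024, 0.1529]
tcp_rot: [0.51, 0.491, -0.509, 0.49]
contact_force: [1.2, -0.3, -0.5]
opening: 0.607
```

```bash
python3 snap.py 22 ; python3 pose.py 22; python3 rot.py
```

```text
28.8 [ 0.469  -0.1068  0.1537] [ 0.2  0.1 -0.3]
top22.npz ctr [0.7042 0.0183] size [198. 119.] yaw -2.4 | cradle x,y mm [-1.9  3.8] slew -0.4 | guardR [ 0.6331 -0.0553] L [0.6395 0.0976]
scene22.npz ctr [0.7055 0.0167] size [199. 125.] yaw -2.5 | cradle x,y mm [-0.6  2.1] slew -0.5 | guardR [ 0.6342 -0.0568] L [0.6409 0.096 ]
fix rotvec [0.    0.001 0.01 ] [ 0.469  -0.1068  0.1537] 28.8
```

View pics/scene22.png

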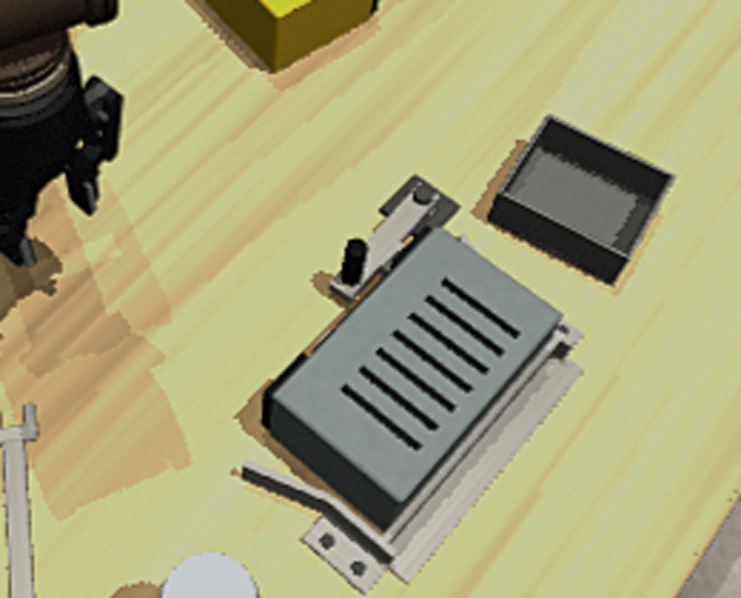

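View pics/top22.png

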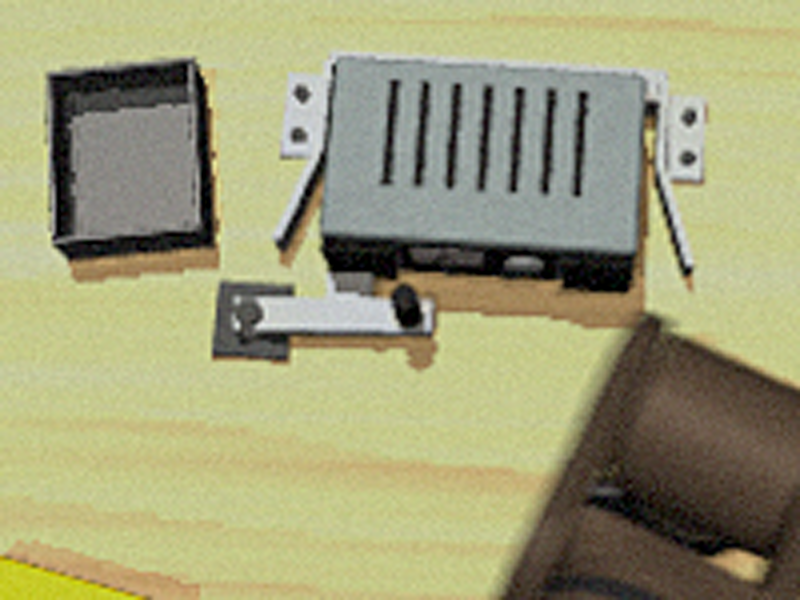

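```bash
python3 - <<'E'
from h import *
c=load("top22.npz");f=lambda p:[((x+.5)/4-.5+120,(y+.5)/4-.5+90) for x,y in p]
b=onplane(c,f([(265,330),(432,332)]),.022);v=b[1]-b[0];print("bar near edge dir",np.degrees(np.arctan2(v[1],v[0])),"shut = -92; open rad",np.radians(-92-np.degrees(np.arctan2(v[1],v[0]))))
d=load("scene22.npz");g=lambda p:[((x+.5)/2.85-.5+180,(y+.5)/2.85-.5+100) for x,y in p]
for n,p,q in(("top",onplane(c,f([(403,291)]),.072),onplane(c,f([(250,313)]),.027)),("scene",onplane(d,g([(355,244)]),.072),onplane(d,g([(425,193)]),.027))):
  for qq in (q[0],np.array([.6115,.1695,0])):
    v=p[0]-qq;print(n,p.round(4),qq.round(4),"open rad",np.radians(-92)-np.arctan2(v[1],v[0]))
E
```

```text
bar near edge dir -89.23924909447568 shut = -92; open rad -0.048184193128814265
top [[0.6163 0.0658 0.072 ]] [0.6105 0.1683 0.027 ] open rad -0.09106381244292794
top [[0.6163 0.0658 0.072 ]] [0.6115 0.1695 0.    ] open rad -0.08115961485765832
scene [[0.6117 0.0655 0.072 ]] [0.6137 0.1704 0.027 ] open rad -0.01600737988342371
scene [[0.6117 0.0655 0.072 ]] [0.6115 0.1695 0.    ] open rad -0.0371524643970369
```

The latch reads about -0.02 to -0.08 rad, so it is shut. The charger is about 1–2 mm from home, and the tray sits at the same pixels as at the start. I'll let the arm settle, then hand in.

Call:
move_arm --pt "0 0 0 0 0 0 100" --pt "0 0 0 0 0 0 100" --pt "0 0 0 0 0 0 100" --pt "0 0 0 0 0 0 100" --pt "0 0 0 0 0 0 100"

```text
time: 29.3
eef_pos: [0.4691, -0.1058, 0.1535]
tcp_rot: [0.511, 0.489, -0.51, 0.489]
contact_force: [-0.2, -0.6, -0.2]
opening: 0.604
```

```bash
python3 snap.py 23; python3 pose.py 23; python3 - <<'E'
from h import *
a=load("top0.npz")["color"].astype(int);b=load("top23.npz")["color"].astype(int)
d=abs(a-b).mean(2)
print("diff tray",d[95:160,128:176].mean(),"spray",d[100:150,322:360].mean(),"wrench",d[168:232,316:372].mean())
from plant import ctrl
print(ctrl.sign_off())
E
```

```text
29.4 [ 0.4691 -0.1061  0.1536] [-0.1 -0.  -0.3]
top23.npz ctr [0.7042 0.0183] size [198. 119.] yaw -2.4 | cradle x,y mm [-2.   3.8] slew -0.4 | guardR [ 0.633  -0.0553] L [0.6394 0.0976]
scene23.npz ctr [0.7056 0.0165] size [199. 126.] yaw -2.2 | cradle x,y mm [-0.5  2. ] slew -0.2 | guardR [ 0.6348 -0.0574] L [0.6405 0.0955]
diff tray 10.197970085470084 spray 11.297368421052632 wrench 25.920386904761905
the job is handed in; nothing more can be done
None
```

I walked the grey charger home with alternating pushes on the right and left guards, with the largest measured slew about 8°. I then gripped the latch post, swung the bar shut, let go and backed off. The job was handed in at about 29 s of the 72 s allowed.

**Last checks**
- **Charger:** the two cameras put it 0.5 mm and 2.0 mm short of home and 2–4 mm to one side. It is within 0.5° of square.
- **Latch:** it is shut, but the estimates disagree, from -0.02 to -0.09 rad. The lowest lies just past the joint's -0.08 limit, so that one is measurement error. All of them are below the 0.1 rad limit.
- **Robot:** the arm stands clear with no contact force.
- **Tray and spray can:** the top view shows no change beyond small differences that look like noise.
- **Wrench:** its area in the top view did change more (26, against 10–11 for the other two). I put this down to the arm and its shadow, because the arm never went near the wrench, but I did not check it separately.
- **Push force:** in the last pushes to seat the charger the wrist force rose to roughly 75 N, higher than I meant but under the 120 N limit.

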